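Index the banding wheel one hole on

ROBOT

A 6-joint arm with a two-finger parallel gripper is mounted at the origin on the work surface. World frame = base frame: x ahead of the robot, y to its left, z up, the work surface at z = 0. Lengths are in mm, angles in rad, forces in N, time in s.
With the tool pointing down it reaches from about 400 to 925 mm from the base axis. Payload 12.5 kg.
Tool frame: the origin (TCP) lies at the very end of the fingers, on their centre line; the grasp point (between the pads) lies 19 mm behind it; z points along the fingers, y is the line along which they close (so a half turn about z gives the same grasp; the last joint's range is limited). The gripper opens to 95 mm and grips with 3 to 60 N. Pads are 20 mm wide; open, the fingers measure 119 mm over their backs; the gripper's body (75 mm by 180 mm) begins 59 mm behind the grasp point.
Start: joints at [-1.345, 0.491, 1.559, -0, 1.092, -0.106], TCP at [203.614, -590.921, 214.661] pointing down, gripper open.
Joint ranges: [-3.1, 3.1], [-0.84, 2.19], [0.05, 2.79], [-1.13, 4.28], [0.06, 2.93], [-2.69, 2.69]. Speed limits (rad/s): [2.22, 2.22, 2.79, 3.14, 3.14, 3.14].

INTERFACE

Orientations are given as [roll, pitch, yaw] about the fixed x, y, z axes, in that order (R = Rz(yaw) Ry(pitch) Rx(roll)).
In Python, from cell import state, imaging, env, spot_in, mark_of gives the robot as it stands. The module is installed in compiled form; this text tells all that it offers.
- The arm moves only by the tool step_arm, never from a script. Its argument "increments" is a list of rows, each an object with "slide": the shift along the tool's x, y, z in m, a list of three; "roll": the turn about the tool's z in rad. A call has 1 to 5 rows; each row is the pose to reach, as a shift and turn from the pose commanded when the call began, along the tool's axes at that moment; what a row does not reach only later rows make up. A row lasts 1/8 s, in which the tool goes at most 62.5 mm and 10.7 degrees, less where a joint would pass 70% of its speed; a pose out of reach is approached as far as the arm can. A call with a gripper value outside its range is refused whole. "fingers" is the opening, from 0 (shut) to 1 (fully open), set as the call begins (left out, the last holds). The fingers move at their own pace and stop on an object; the grip force is fixed at half the most. Time passes only in rows, so rows that repeat a pose let the fingers close. It gives the time, the measured TCP pose, the force, the opening and the grip force at its end, in the units of the state.
- state(): the state, without advancing time (a new reading comes with each control period).
- imaging.read_camera(name): name is "side" or "top"; returns a dict with "color" (480x640x3 uint8, red, green, blue), "z_map" (480x640 float32, mm along the optical axis (not along the pixel's ray), 0 where there is no reading), "intrinsics" (3x3 intrinsics, pixels), "camera_from_world" (4x4, takes a point from world to camera coordinates). Camera axes: x right, y up, looking along -z (the intrinsics and any distortion apply to the point x, -y, -z); pixel columns grow to the right and rows downward; lengths in mm; the calibration is good to about 2 mm. A picture is of the moment at which its call begins.
- env.job_done(): hands the job in; it is judged then, once.
Trained networks look in the newest picture that a camera, given by its name, has taken for a name from the list of things; names that differ only in an ending like _2 or _b are one class to them, and where a whole thing is asked for, a point or a joint stands for the part that bears it (a point fixed in the world has none). Each returns a list of dicts, best first, with "confidence" (0 to 1); they miss things now and then, are a little off and sometimes report something else, mostly with a low value. They report only what shows in the picture. A call takes as long as a camera call. They do not tell look-alikes from the thing itself.
- spot_in(camera, target): "bbox" ([left, top, right, bottom] in pixels, round what is visible of it).
- mark_of(camera, target): "uv" ([column, row] in pixels: a listed point, or the origin of a listed thing).
The state is a dict: "t": time; "joints": joint angles; "qvel": joint speeds; "tau": joint torques, N m; "eef_pos": TCP position; "tcp_rot": TCP orientation; "ft_force": force on the tool from outside, world axes, zero at the start; "moment": the same for the moment, N m; "opening": opening from 0.0 (shut) to 1.0 (fully open); "grip_force": force on a finger pad.
Only numpy, scipy, OpenCV 4.12 (cv2) and the standard library are available. Lean on these libraries where they do the work, as an engineer would, in place of code of your own. Each camera call takes 0.05 s, during which the arm holds its last target. There are 200 camera calls.

TASK

The bowl on the banding wheel is ready for its next painted segment: with a fingertip, press the red plunger on the wheel's arm fully in, push the arm by its yellow tab one hole on (one eighth of a turn, anticlockwise seen from above), and let the plunger spring out and lock there. Do not force the wheel against its lock, turn it the wrong way or run past that hole; the bowl must ride along on the wheel, not be lifted, knocked off centre or left behind. Leave the jars, brushes and other things on the bench where they are, and finish clear of everything.

Things in the scene. Friction and masses are not known exactly. Their poses are not given: they have to be found in the camera images.
- stand: Fixed round stand of the wheel: dark foot and aluminium index plate, 332 mm across, top 44 mm above the bench. Origin on the bench on the wheel's axis, z up. Eight holes 45 degrees apart, 135 mm from the axis, each with a red mark near the rim. The first hole lies along the stand's -y axis, the next one anticlockwise from it, half-way to its +x axis.
- wheel (a joint): Angle of the wheel, rad, positive anticlockwise seen from above. About 0 at the start (locked in hole 0); the next hole is at 0.785. Locked, it has about 0.01 rad of play. It turns stiffly (about 1 N at the tab) and stays where it is left, without coasting.
- plunger (a joint): How far the spring plunger is pressed in, m: 0 out, 0.013 at its stop; the spring gives 2.4 N at first, 6.3 N at the stop. In by 0.011 or more, the wheel is free. Once the wheel has turned 0.1 rad from the hole, the plate keeps the plunger in at about 0.009, even untouched; at the next hole, if not pressed, it springs out and locks. Let go within 0.02 rad of a hole, it centres itself.
- wheel_top (a point): Centre of the wheel's top face (black rubber), on the axis, 68 mm above the bench; the green wheel head is 208 mm in diameter. Axes turn with the wheel: its -y points along the arm to the plunger, its +x is the way the arm moves when the wheel turns anticlockwise.
- plunger_top (a point): Centre of the top of the red plunger cap, a level disc of 34 mm diameter on the wheel's arm, 135 mm from the axis. It faces up, 82 mm above the bench when out, 69 mm when fully in (the point moves with the cap). The green arm below it is 54 mm wide, its top 62 mm above the bench. Axes as wheel_top's.
- tab_face (a point): Flat upright face of the yellow tab on the arm, leading the cap in anticlockwise turning. The face looks back over the cap, 20 mm from the cap's centre along wheel_top's +x; 46 mm wide along the arm, top edge 113 mm above the bench (31 mm over the cap when out), tab 8 mm thick. Point: mid-width, 97 mm above the bench. A finger over the cap pushes the arm round by it. Axes as wheel_top's.
- bowl: White bowl, 160 mm across the rim, 45 mm tall, about 0.45 kg, loose, standing centred on the wheel. Origin at the centre of its underside, 68 mm above the bench; its x and y axes start along the wheel's.
- jar_a: Loose open glass jar of blue colour, 62 mm across, 50 mm tall. Origin under its centre.
- jar_b: Loose terracotta jar of red colour, 62 mm across, 50 mm tall. Origin under its centre.
- jar_c: Loose open glass jar of green colour, 62 mm across, 50 mm tall. Origin under its centre.
- test_disc: Loose flat white test disc with colour spots, 72 mm across, 8 mm thick. Origin under its centre.
- brush: Loose brush lying on the bench, about 190 mm long. Origin under its middle.
- brush_pot: Loose white pot with a blue band, full of brushes, pot 72 mm across and 100 mm tall, brushes up to 215 mm. Origin under its centre.
- bottle: Loose clear water bottle, 64 mm across, 190 mm tall. Origin under its centre.
- tin: Loose tin, 80 mm across, 75 mm tall. Origin under its centre.
Not all that is in view belongs to the job. Leave any black, orange or pink look-alike of the bowl alone.

How it is judged (in metres and radians):
On the way, in this order (a step that is already met when the one before it is completed fails the run):
1. the plunger is pressed in while the wheel is still at its first hole (value of joint plunger above 0.01 m and value of joint wheel below 0.12 rad), for 0.05 s.
2. the wheel is at the next hole with the plunger sprung out (value of joint wheel between 0.75 and 0.82 rad and value of joint plunger below 0.003 m), for 0.2 s.
At the end, for the whole second after the job is handed in: Wheel at rest at the next hole (joint 0.75 to 0.82 rad) with the plunger out (under 3 mm in); bowl standing on the wheel, within 15 mm of its centre and turned with it within 0.2 rad; everything else within 20 mm of where it stood (all of step 2 and velocity of joint wheel between -0.02 and 0.02 rad/s and horizontal distance between bowl and wheel_top below 0.015 m and angle between bowl's own z axis and vertical below 0.08 rad and height (world z) of bowl between 0.063 and 0.073 m and angle between the x axis of bowl and the x axis of wheel_top, either way round below 0.2 rad and not (distance of jar_a from where it was at the start of the episode above 0.02 m) and not (distance of jar_b from where it was at the start of the episode above 0.02 m) and not (distance of jar_c from where it was at the start of the episode above 0.02 m) and not (distance of test_disc from where it was at the start of the episode above 0.02 m) and not (distance of brush from where it was at the start of the episode above 0.02 m) and not (distance of brush_pot from where it was at the start of the episode above 0.02 m) and not (distance of bottle from where it was at the start of the episode above 0.02 m) and not (distance of tin from where it was at the start of the episode above 0.02 m)); the robot touches nothing.
It fails at once if the wheel was forced against its lock (turned between the holes with the plunger out) (value of joint wheel between 0.06 and 0.725 rad and value of joint plunger below 0.004 m).
It fails at once if the wheel was turned the wrong way (value of joint wheel below -0.1 rad).
It fails at once if the wheel ran past the next hole (value of joint wheel above 0.9 rad).
It fails at once if the bowl was lifted, tipped or knocked more than 25 mm off centre (height (world z) of bowl above 0.08 m or angle between bowl's own z axis and vertical above 0.25 rad or horizontal distance between bowl and wheel_top above 0.025 m).
It fails at once if a bystander was moved more than 20 mm or lifted (distance of any of jar_a, jar_b, jar_c, test_disc, brush, brush_pot, bottle, tin from where it was at the start of the episode above 0.02 m).
It also fails if it takes over 38 s, if anything falls off the work surface, if the arm or the gripper's body presses on something with over 40 N, if the wrist force passes 120 N, or if a joint passes its speed limit or range.

## Working session

There is one attempt and no reset: what is moved stays moved. The work goes in short steps, Python scripts to look and compute and a tool call to move; the robot and the scene stay as the last step left them, time stands still between calls to the robot, and variables do not carry over. Pictures are saved under pics/ and viewed, at most 10 in all, crops included, and the job is handed in when it is done.

Besides the shell and the picture viewer there is one more tool, called in YAML: its name, and indented under it one key for each argument. step_arm: Moves the arm, as the interface text tells. Its arguments: {"type":"object","properties":{"increments":{"type":"array"},"fingers":{"type":"number"}},"required":["increments"]}

```bash
mkdir -p pics; cat > h.py <<'E'
import numpy as np, cv2
from cell import state, imaging, env, spot_in, mark_of
def ray(im,uv):
    K=im["intrinsics"];T=im["camera_from_world"];R=T[:3,:3];c=-R.T@T[:3,3]
    d=np.array([(uv[0]-K[0,2])/K[0,0],-(uv[1]-K[1,2])/K[1,1],-1.]);return c,R.T@d
def atz(im,uv,z):
    c,d=ray(im,uv);return c+d*(z-c[2])/d[2]
def depth(im,uv):
    c,d=ray(im,uv);return c+d*im["z_map"][int(round(uv[1])),int(round(uv[0]))]
def save(im,n,crop=None,s=1):
    a=im["color"][:,:,::-1]
    if crop: a=a[crop[1]:crop[3],crop[0]:crop[2]]
    cv2.imwrite("pics/"+n,cv2.resize(a,None,fx=s,fy=s))
E
python3 - <<'E'
from h import *
np.set_printoptions(precision=1,suppress=True)
Z=dict(stand=0,wheel_top=68,plunger_top=82,tab_face=97,bowl=68)
for c in("top","side"):
    im=imaging.read_camera(c);save(im,c+"0.png")
    for n,z in Z.items():
        for m in mark_of(c,n)[:3]: print(c,n,round(m["confidence"],2),np.array(m["uv"]),atz(im,m["uv"],z),depth(im,m["uv"]))
print(state()["t"],state()["eef_pos"],state()["tcp_rot"])
E
```

```text
top plunger_top 0.68 [373.8 234. ] [ 497.5 -194.    82. ] [ 497.4 -193.9   82.4]
top tab_face 0.76 [372.  230.4] [ 507.3 -186.8   97. ] [ 510.5 -190.4   63.4]
top bowl 0.98 [442.2 299.3] [ 295.1 -408.1   68. ] [ 320.5 -250.2  716.5]
top bowl 0.82 [238.6 312.3] [253.  225.7  68. ] [249.2 234.3   8.7]
top bowl 0.69 [330.5 233.3] [500.3 -59.3  68. ] [500.  -59.1  71.7]
side stand 0.61 [310.7 257.2] [511.6 -54.2   0. ] [499.9   6.7  64.5]
side wheel_top 0.75 [312.7 239.9] [506.  -59.7  68. ] [505.3 -55.8  71.8]
side wheel_top 0.57 [319.8 203.1] [ 513.4 -229.6   68. ] [ 508.4 -198.8   93.5]
side plunger_top 0.43 [324.7 206.6] [ 492.9 -198.4   82. ] [ 492.6 -196.7   83.5]
side tab_face 0.67 [319.9 204.4] [ 506.4 -188.5   97. ] [ 507.7 -196.3   90.5]
side tab_face 0.44 [294.  449.2] [434.4 543.1  97. ] [434.7 542.   94.1]
side tab_face 0.26 [342.5 313.9] [384.3 211.2  97. ] [387.8 166.7  37.6]
side bowl 0.76 [245.8 360.3] [586.9 356.5  68. ] [604.8 319.7   3.1]
side bowl 0.75 [392.6 360.1] [256.1 299.4  68. ] [251.1 261.2   7.3]
side bowl 0.67 [392.4 187.7] [ 289.9 -349.6   68. ] [ 286.9 -434.     4.8]
0.6 [ 203.6 -590.9  214.6] [3.1 0.  0.3]
```

View pics/top0.png

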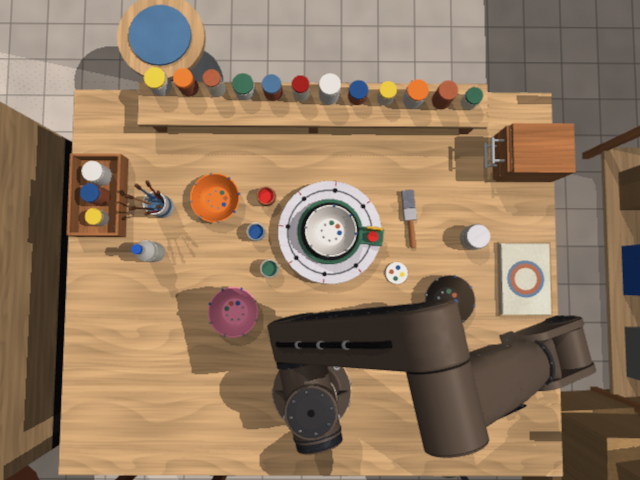

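View pics/side0.png

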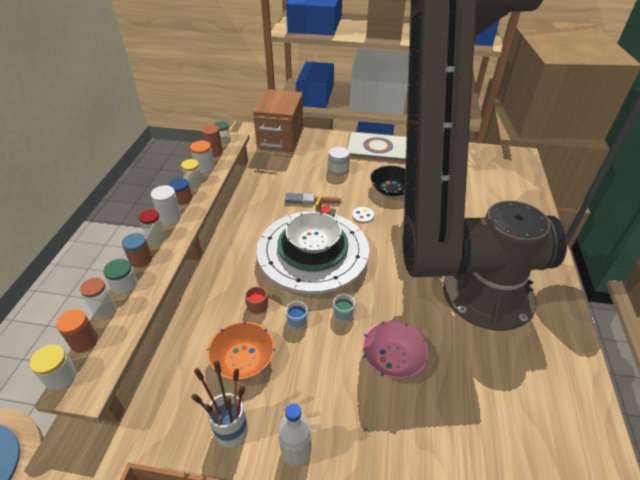

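```bash
python3 - <<'E'
from h import *
np.set_printoptions(precision=1,suppress=True)
# points cloud around plunger: red at z~82, yellow z~113 top edge
for c in("top","side"):
    im=imaging.read_camera(c)
    if c=="top": save(im,"topc.png",(290,180,420,280),6)
    hsv=cv2.cvtColor(im["color"],cv2.COLOR_RGB2HSV)
    v,u=np.mgrid[:480,:640];P=np.array([depth(im,(a,b)) for a,b in zip(u.ravel(),v.ravel())]).reshape(480,640,3)
    near=(np.hypot(P[...,0]-500,P[...,1]+194)<60)
    H,S,V=cv2.split(hsv)
    red=near&((H<8)|(H>172))&(S>120)&(abs(P[...,2]-82)<5)
    yel=near&(H>18)&(H<35)&(S>110)&(P[...,2]>80)
    for n,m in(("red",red),("yel",yel)):
        q=P[m]
        if len(q): print(c,n,len(q),q.mean(0),q.min(0),q.max(0),[u[m].mean(),v[m].mean()])
    w=(abs(P[...,2]-113)<10)&(np.hypot(P[...,0]-500,P[...,1]+60)<95)
    q=P[w]
    if len(q):
        A=np.c_[2*q[:,:2],np.ones(len(q))];s=np.linalg.lstsq(A,(q[:,:2]**2).sum(1),rcond=None)[0];print(c,"rim",len(q),s[:2],np.sqrt(s[2]+s[0]**2+s[1]**2))
E
```

```text
top red 70 [ 491.4 -188.3   81.6] [ 475.3 -204.3   77.2] [ 507.2 -172.9   86.9] [np.float64(371.98571428571427), np.float64(235.94285714285715)]
top yel 45 [ 513.7 -192.6  107.3] [ 508.8 -213.4   85. ] [ 519.7 -169.8  118.2] [np.float64(374.24444444444447), np.float64(228.0222222222222)]
top rim 515 [506.9 -56.2] 74.20786269911049
side red 58 [ 488.9 -186.6   81.5] [ 473.6 -203.7   77.4] [ 506.  -169.1   85.9] [np.float64(325.36206896551727), np.float64(209.29310344827587)]
side yel 65 [ 511.8 -187.1  103.4] [ 506.4 -215.5   80.9] [ 519.1 -167.   114.7] [np.float64(318.0769230769231), np.float64(202.87692307692308)]
side rim 454 [504.3 -52.6] 75.27050491713173
```

The crop is saved. Candidates for the plunger are the red cap at (372,236) top, the red jar at (266,196), and the red pots on the shelf at (300,85). I choose the cap: it is on the green arm, beside the yellow tab, at z≈82. The bowl is the white one at (330,233), not the orange, pink or black ones.

View pics/topc.png

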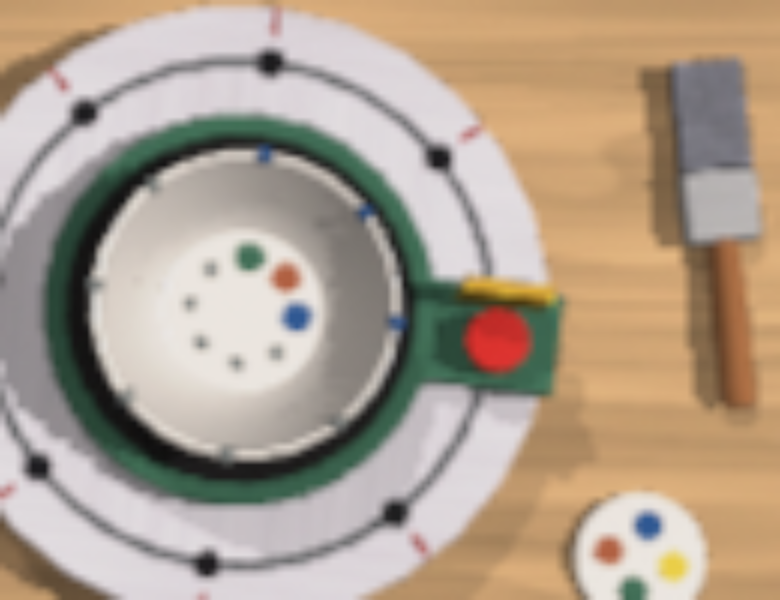

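```bash
cat >> h.py <<'E'
from scipy.spatial.transform import Rotation as Ro
def cloud(im):
    K=im["intrinsics"];T=im["camera_from_world"];R=T[:3,:3];c=-R.T@T[:3,3]
    v,u=np.mgrid[:480,:640];z=im["z_map"]
    d=np.stack([(u-K[0,2])/K[0,0],-(v-K[1,2])/K[1,1],-np.ones(u.shape)],-1)
    return c+(d*z[...,None])@R
def rel(p,yaw,s=None):
    "slide [m], roll from the present pose to world p (mm), tool x at yaw"
    s=s or state();R=Ro.from_euler("xyz",s["tcp_rot"]).as_matrix()
    y0=np.arctan2(R[1,0],R[0,0]);return (R.T@(np.array(p)-s["eef_pos"])/1000).round(4),round(float(y0-yaw),3)
E
python3 - <<'E'
from h import *
np.set_printoptions(precision=4,suppress=True)
from scipy.optimize import least_squares
for c in("top","side"):
    im=imaging.read_camera(c);P=cloud(im)
    r=np.hypot(P[...,0]-505,P[...,1]+55)
    q=P[(abs(P[...,2]-44)<4)&(r<185)&(r>115)]
    # centre: grid-fit outer edge via angular-bin max radius
    a=np.arctan2(q[:,1]+55,q[:,0]-505);b=((a+np.pi)/(2*np.pi)*60).astype(int)
    e=np.array([q[b==k][np.argmax(np.hypot(*(q[b==k][:,:2]-[505,-55]).T))] for k in np.unique(b)])
    f=least_squares(lambda x:np.hypot(e[:,0]-x[0],e[:,1]-x[1])-x[2],[505,-55,166],loss="soft_l1");print(c,f.x,len(e))
s=state();print(s["eef_pos"],s["tcp_rot"],s["t"])
print(rel([489,-187,214],-.11),rel([489,-187,130],-.11))
E
```

```text
top [508.9308 -54.8356 164.3466] 57
side [506.2985 -51.5669 165.1292] 56
[ 203.5979 -590.94    214.6882] [3.1415 0.     0.3318] 0.8
(array([ 0.4014, -0.2889,  0.0006]), 0.442) (array([ 0.4014, -0.289 ,  0.0846]), 0.442)
```

The crop confirms the red cap at crop (497,340), with the yellow tab above it (world +x side). The axis is at about (507,-53.5) and the cap at (490,-187.5), 135 mm apart as specified. The arm yaw is about -0.126.

step_arm:
  increments:
    - {"slide": [0.05, -0.036, 0], "roll": 0.06}
    - {"slide": [0.1, -0.072, 0], "roll": 0.12}
    - {"slide": [0.15, -0.108, 0], "roll": 0.18}
    - {"slide": [0.2, -0.144, 0], "roll": 0.24}
    - {"slide": [0.25, -0.18, 0], "roll": 0.3}
  fingers: 0

```text
t: 1.42
eef_pos: [382.2, -337.7, 214.9]
tcp_rot: [3.141, -0.0, 0.029]
ft_force: [0.5, -0.4, 0.3]
opening: 0.53
grip_force: 0.0
```

```bash
python3 - <<'E'
from h import *
s=state();print(s["t"],s["eef_pos"],s["tcp_rot"],s["opening"],rel([489,-187.5,150],-.126))
E
```

```text
1.425 [ 382.23881855 -337.70127661  214.87768564] [ 3.14102065e+00 -4.42503867e-04  2.94634524e-02] 0.5301353088977713 (array([ 0.1111, -0.147 ,  0.0648]), 0.155)
```

step_arm:
  increments:
    - {"slide": [0.037, -0.049, 0], "roll": 0.05}
    - {"slide": [0.074, -0.098, 0], "roll": 0.1}
    - {"slide": [0.111, -0.147, 0.01], "roll": 0.155}
    - {"slide": [0.111, -0.148, 0.055], "roll": 0.155}
    - {"slide": [0.111, -0.148, 0.09], "roll": 0.155}
  fingers: 0

```text
t: 2.05
eef_pos: [487.9, -186.8, 123.5]
tcp_rot: [3.141, -0.0, -0.121]
ft_force: [0.4, -0.5, 0.4]
opening: 0.021
grip_force: 0.0
```

```bash
python3 - <<'E'
from h import *
np.set_printoptions(precision=1,suppress=True)
s=state();print(s["t"],s["eef_pos"],s["tcp_rot"],s["opening"],s["ft_force"])
im=imaging.read_camera("side");save(im,"s1.png",(270,160,370,240),7)
im2=imaging.read_camera("top")
for i in(im,im2):
    H,S,V=cv2.split(cv2.cvtColor(i["color"],cv2.COLOR_RGB2HSV));P=cloud(i)
    m=(np.hypot(P[...,0]-490,P[...,1]+187)<40)&(P[...,2]>76)&(S>110)
    for n,k in(("red",m&((H<8)|(H>172))&(P[...,2]<87)),("yel",m&(H>18)&(H<35))):
        if k.any(): print(n,k.sum(),P[k].mean(0),P[k].min(0),P[k].max(0))
    t=i["camera_from_world"]@np.r_[s["eef_pos"],1];K=i["intrinsics"];print("tcp px",K[0,0]*t[0]/-t[2]+K[0,2],K[1,1]*t[1]/t[2]+K[1,2])
E
```

```text
2.05 [ 487.9 -186.8  123.5] [ 3.1 -0.  -0.1] 0.021380755161201193 [ 0.4 -0.5  0.4]
red 62 [ 488.7 -186.    81.1] [ 473.6 -205.7   77.2] [ 505.6 -167.2   86.2]
yel 71 [ 511.3 -187.9  102.4] [ 498.3 -217.2   77. ] [ 519.3 -164.   140.2]
tcp px 325.8912779550805 198.62850177424443
tcp px 372.9813647049293 235.96938240185983
```

View pics/s1.png

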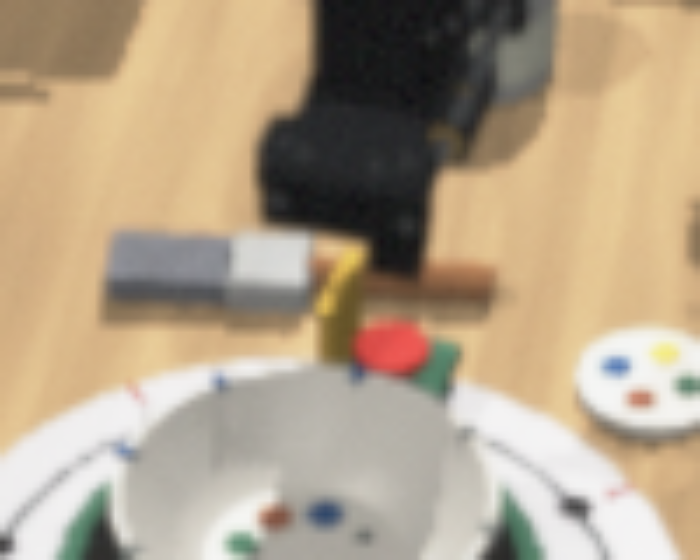

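The side crop shows the fingertip at crop (395,265), straight above the red cap at (393,345) and to the right of the yellow tab at (340,310). I'm going down to press.

step_arm:
  increments:
    - {"slide": [0, 0, 0.018], "roll": 0}
    - {"slide": [0, 0, 0.036], "roll": 0}
    - {"slide": [0, 0, 0.043], "roll": 0}
    - {"slide": [0, 0, 0.049], "roll": 0}
    - {"slide": [0, 0, 0.052], "roll": 0}

```text
t: 2.78
eef_pos: [488.0, -188.2, 73.3]
tcp_rot: [3.141, -0.001, -0.123]
ft_force: [-0.4, -0.8, 4.9]
opening: 0.006
grip_force: 2.3
```

step_arm:
  increments:
    - {"slide": [0, 0, 0.002], "roll": 0}
    - {"slide": [0, 0, 0.0035], "roll": 0}
    - {"slide": [0, 0, 0.0035], "roll": 0}

```text
t: 3.15
eef_pos: [488.0, -188.2, 69.6]
tcp_rot: [3.141, -0.001, -0.123]
ft_force: [0.2, -0.9, 5.2]
opening: 0.007
grip_force: 2.8
```

```bash
python3 - <<'E'
from h import *
np.set_printoptions(precision=2,suppress=True)
s=state();print(s["t"],s["eef_pos"],s["tcp_rot"],s["ft_force"])
# TCP arc: offset from tab ~10 mm contact => tcp at (tangential -c) when wheel angle th
A=np.array([507,-53.5]);p=s["eef_pos"];d=p[:2]-A;print("r",np.hypot(*d),"ang",np.arctan2(d[1],d[0]))
ps=-.126; ex=np.array([np.cos(ps),np.sin(ps)]);ey=np.array([-ex[1],ex[0]]);print("local",d@ex,d@ey)
def tcp(th,lx=10,ly=-135):
    a=ps+th;return A+lx*np.array([np.cos(a),np.sin(a)])+ly*np.array([-np.sin(a),np.cos(a)])
for th in(0,.05,.1,.15,.2,.25): print(th,tcp(th),rel([*tcp(th),p[2]],ps+th))
E
```

```text
3.15 [ 487.97 -188.2    69.61] [ 3.14 -0.   -0.12] [ 0.19 -0.94  5.23]
r 136.03909540637014 ang -1.7111175538031191
local -1.94818017121995 -136.02514500269405
0 [ 499.96 -188.69] (array([ 0.01, -0.  ,  0.  ]), 0.003)
0.05 [ 506.72 -188.87] (array([ 0.02, -0.  ,  0.  ]), -0.047)
0.1 [ 513.49 -188.71] (array([ 0.03, -0.  ,  0.  ]), -0.097)
0.15 [ 520.24 -188.22] (array([ 0.03, -0.  ,  0.  ]), -0.147)
0.2 [ 526.95 -187.39] (array([ 0.04, -0.01,  0.  ]), -0.197)
0.25 [ 533.62 -186.23] (array([ 0.05, -0.01,  0.  ]), -0.247)
```

step_arm:
  increments:
    - {"slide": [0, 0, 0.001], "roll": 0}
    - {"slide": [0, 0, 0.001], "roll": 0}

```text
t: 3.4
eef_pos: [488.4, -188.3, 69.2]
tcp_rot: [3.141, -0.002, -0.123]
ft_force: [-0.7, -1.4, 10.6]
opening: 0.007
grip_force: 5.6
```

step_arm:
  increments:
    - {"slide": [0, 0, 0.001], "roll": 0}
    - {"slide": [0, 0, 0.001], "roll": 0}

```text
t: 3.65
eef_pos: [489.0, -188.4, 69.1]
tcp_rot: [3.14, -0.004, -0.123]
ft_force: [-0.9, 1.6, 20.1]
opening: 0.003
grip_force: 10.6
```

step_arm:
  increments:
    - {"slide": [0, 0, -0.0013], "roll": 0}
    - {"slide": [0.006, 0, -0.0013], "roll": 0}
    - {"slide": [0.011, 0, -0.0013], "roll": 0}
    - {"slide": [0.015, -0.0004, -0.0013], "roll": -0.02}
    - {"slide": [0.0187, -0.0007, -0.0013], "roll": -0.05}

```text
t: 4.28
eef_pos: [506.7, -189.6, 69.2]
tcp_rot: [3.141, -0.001, -0.072]
ft_force: [-2.4, 2.0, 8.9]
opening: -0.001
grip_force: 4.5
```

```bash
cat >> h.py <<'E'
A=np.array([507,-53.5]);ps=-.126
def loc(s):
    p=s["eef_pos"];d=p[:2]-A;R=Ro.from_euler("xyz",s["tcp_rot"]).as_matrix();y=np.arctan2(R[1,0],R[0,0])
    r=np.hypot(*d);b=np.arctan2(d[1],d[0])+np.pi/2-ps
    print("t %.2f r %.1f th %.3f (if lx=10) yawth %.3f z %.1f"%(s["t"],r,b-np.arcsin(10/r),y-ps,p[2]),np.round(s["ft_force"],1))
def plan(s,ths,z,lx=10,ly=-135.5):
    for th in ths:
        a=ps+th;p=A+lx*np.array([np.cos(a),np.sin(a)])+ly*np.array([-np.sin(a),np.cos(a)]);print(th,*rel([*p,z],a,s))
def tab(cam="top"):
    i=imaging.read_camera(cam);H,S,V=cv2.split(cv2.cvtColor(i["color"],cv2.COLOR_RGB2HSV));P=cloud(i)
    m=(abs(np.hypot(*(P[...,:2]-A).transpose(2,0,1))-135)<40)&(P[...,2]>64)&(P[...,2]<125)&(S>110)
    for n,k in(("red",m&((H<8)|(H>172))&(P[...,2]<90)),("yel",m&(H>18)&(H<35))):
        if k.any():
            c=P[k].mean(0);print(cam,n,k.sum(),c.round(1),"ang",round(float(np.arctan2(c[1]-A[1],c[0]-A[0])+np.pi/2-ps),3))
    return i
E
python3 - <<'E'
from h import *
s=state();loc(s);plan(s,(.08,.11,.14,.17,.2),s["eef_pos"][2])
tab("side")
E
```

```text
t 4.28 r 136.1 th 0.050 (if lx=10) yawth 0.054 z 69.2 [-2.4  2.   8.9]
0.08 [ 0.004  -0.0006  0.    ] -0.026
0.11 [ 0.0081 -0.001   0.    ] -0.056
0.14 [ 0.0121 -0.0016  0.    ] -0.086
0.17 [ 0.0161 -0.0023  0.    ] -0.116
0.2 [ 0.0201 -0.0031  0.    ] -0.146
side red 3 [ 501.9 -189.8   70. ] ang 0.089
side yel 8 [ 529.5 -170.8   87.9] ang 0.315
```

step_arm:
  increments:
    - {"slide": [0.004, -0.0006, 0], "roll": -0.026}
    - {"slide": [0.008, -0.001, 0], "roll": -0.056}
    - {"slide": [0.012, -0.0016, 0], "roll": -0.086}
    - {"slide": [0.016, -0.0023, 0], "roll": -0.116}
    - {"slide": [0.02, -0.0031, 0], "roll": -0.146}

```text
t: 4.95
eef_pos: [526.9, -188.0, 69.3]
tcp_rot: [3.141, -0.001, 0.074]
ft_force: [-2.2, 0.6, 8.9]
opening: 0.004
grip_force: 4.2
```

```bash
python3 - <<'E'
from h import *
s=state();loc(s);i=tab("side");save(i,"s2.png",(270,160,370,240),7)
E
```

```text
t 4.95 r 136.0 th 0.199 (if lx=10) yawth 0.200 z 69.3 [-2.2  0.6  8.9]
side red 2 [ 538.2 -183.3   74.3] ang 0.362
side yel 6 [ 546.1 -160.    92.5] ang 0.477
```

View pics/s2.png

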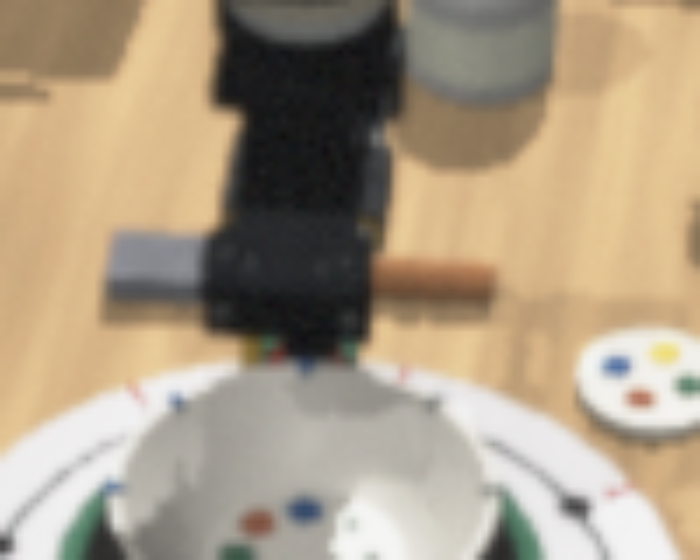

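The crop shows the tab at (250,350), pushed on with the finger behind it, and the bowl's blue mark moved from (357,372) to (307,368), so the bowl is riding along. I'll raise the finger clear of the cap's out height and keep pushing by the tab.

step_arm:
  increments:
    - {"slide": [0, 0, -0.007], "roll": 0}
    - {"slide": [0, 0, -0.014], "roll": 0}
    - {"slide": [0, 0, -0.021], "roll": 0}
    - {"slide": [0, 0, -0.021], "roll": 0}

```text
t: 5.5
eef_pos: [526.6, -187.9, 90.0]
tcp_rot: [3.141, -0.001, 0.073]
ft_force: [0.2, 0.3, 0.2]
opening: -0.001
grip_force: 0.0
```

```bash
python3 - <<'E'
from h import *
s=state();loc(s);plan(s,(.25,.3,.35,.4,.45),s["eef_pos"][2])
E
```

```text
t 5.50 r 135.8 th 0.197 (if lx=10) yawth 0.199 z 90.0 [0.2 0.3 0.2]
0.25 [ 0.0072 -0.0007  0.    ] -0.051
0.3 [ 0.0139 -0.0017  0.    ] -0.101
0.35 [ 0.0206 -0.003   0.    ] -0.151
0.4 [ 0.0272 -0.0047  0.    ] -0.201
0.45 [ 0.0336 -0.0067  0.    ] -0.251
```

step_arm:
  increments:
    - {"slide": [0.0072, -0.0007, 0], "roll": -0.05}
    - {"slide": [0.0139, -0.0017, 0], "roll": -0.1}
    - {"slide": [0.0206, -0.003, 0], "roll": -0.15}
    - {"slide": [0.0272, -0.0047, 0], "roll": -0.2}
    - {"slide": [0.0336, -0.0067, 0], "roll": -0.25}

```text
t: 6.12
eef_pos: [559.0, -178.7, 89.2]
tcp_rot: [-3.141, 0.001, 0.324]
ft_force: [-3.8, -1.2, 3.1]
opening: 0.003
grip_force: 1.8
```

```bash
python3 - <<'E'
from h import *
s=state();loc(s);plan(s,(.5,.55,.6,.64,.67),s["eef_pos"][2]);i=tab("top");save(i,"t3.png",(290,180,420,280),6);tab("side")
E
```

```text
t 6.12 r 135.6 th 0.446 (if lx=10) yawth 0.450 z 89.2 [-3.8 -1.2  3.1]
0.5 [ 0.0073 -0.0004 -0.    ] -0.05
0.55 [ 0.014  -0.0014 -0.    ] -0.1
0.6 [ 0.0207 -0.0027 -0.    ] -0.15
0.64 [ 0.026 -0.004 -0.   ] -0.19
0.67 [ 0.0299 -0.0052 -0.    ] -0.22
side red 34 [ 553.5 -185.4   71. ] ang 0.465
side yel 37 [ 569.4 -155.3   99.2] ang 0.676
```

View pics/t3.png

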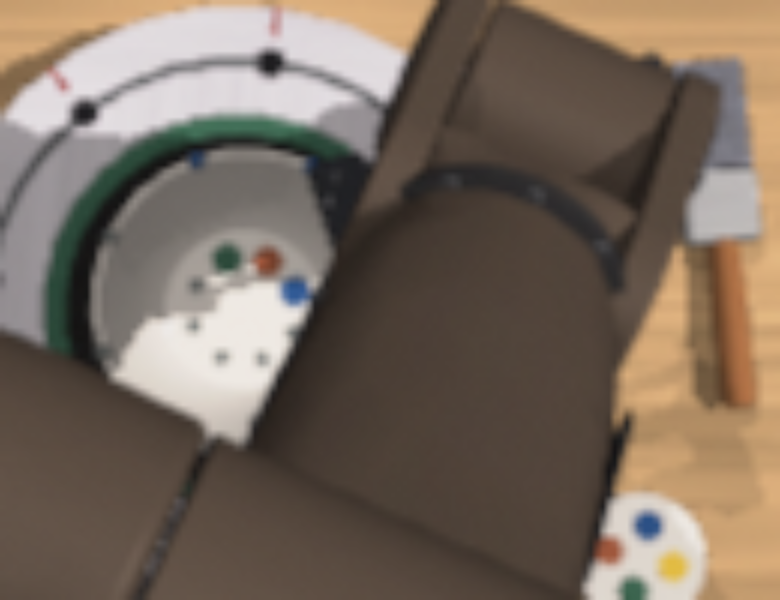

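The top crop shows the bowl centred and turned by about 0.43 rad (rim marks now at (197,158) and (313,162)). Brush and disc are untouched, and the side camera puts the cap at z≈71. I'll continue.

step_arm:
  increments:
    - {"slide": [0.0073, -0.0004, -0.0005], "roll": -0.05}
    - {"slide": [0.014, -0.0014, -0.0005], "roll": -0.1}
    - {"slide": [0.0207, -0.0027, -0.0005], "roll": -0.15}
    - {"slide": [0.026, -0.004, -0.0005], "roll": -0.19}
    - {"slide": [0.03, -0.0052, -0.0005], "roll": -0.22}

```text
t: 6.85
eef_pos: [585.7, -164.0, 89.5]
tcp_rot: [-3.14, 0.001, 0.544]
ft_force: [-5.7, -0.8, -1.6]
opening: 0.002
grip_force: 2.1
```

```bash
python3 - <<'E'
from h import *
s=state();loc(s);plan(s,(.69,.71,.73,.75,.76,.77,.78,.79,.80),s["eef_pos"][2]);tab("side")
E
```

```text
t 6.85 r 135.6 th 0.671 (if lx=10) yawth 0.670 z 89.5 [-5.7 -0.8 -1.6]
0.69 [ 0.0026  0.     -0.    ] -0.02
0.71 [ 0.0053 -0.0003 -0.    ] -0.04
0.73 [ 0.008  -0.0006 -0.    ] -0.06
0.75 [ 0.0106 -0.001  -0.    ] -0.08
0.76 [ 0.012  -0.0012 -0.    ] -0.09
0.77 [ 0.0133 -0.0014 -0.    ] -0.1
0.78 [ 0.0147 -0.0017 -0.    ] -0.11
0.79 [ 0.016  -0.0019 -0.    ] -0.12
0.8 [ 0.0173 -0.0022 -0.    ] -0.13
side red 44 [ 578.4 -169.3   72.3] ang 0.679
side yel 83 [ 597.3 -147.6   97.9] ang 0.891
```

step_arm:
  increments:
    - {"slide": [0.003, 0, 0], "roll": -0.02}
    - {"slide": [0.006, -0.0003, 0], "roll": -0.045}
    - {"slide": [0.009, -0.0008, 0], "roll": -0.07}
    - {"slide": [0.011, -0.001, 0], "roll": -0.085}
    - {"slide": [0.012, -0.0012, 0], "roll": -0.09}

```text
t: 7.52
eef_pos: [596.2, -157.0, 90.1]
tcp_rot: [3.141, -0.0, 0.633]
ft_force: [0.8, 0.0, 0.9]
opening: 0.006
grip_force: 0.0
```

```bash
python3 - <<'E'
from h import *
s=state();loc(s);plan(s,(.77,.78,.79,.80,.81),s["eef_pos"][2]);tab("side")
E
```

```text
t 7.53 r 136.6 th 0.764 (if lx=10) yawth 0.759 z 90.1 [0.8 0.  0.9]
0.77 [ 0.0008 -0.0008 -0.    ] -0.011
0.78 [ 0.0021 -0.001   0.    ] -0.021
0.79 [ 0.0035 -0.0011  0.    ] -0.031
0.8 [ 0.0048 -0.0012  0.    ] -0.041
0.81 [ 0.0062 -0.0014  0.    ] -0.051
side red 44 [ 584.7 -156.4   81.1] ang 0.773
side yel 115 [ 606.1 -139.6   96.9] ang 0.981
```

The force dropped to zero and the cap is back at z≈81, so it has locked. I'll back off the tab and rise.

step_arm:
  increments:
    - {"slide": [-0.004, 0, 0], "roll": 0}
    - {"slide": [-0.004, 0, -0.02], "roll": 0}
    - {"slide": [-0.004, 0, -0.06], "roll": 0}
    - {"slide": [-0.004, 0, -0.11], "roll": 0}
    - {"slide": [-0.004, 0, -0.16], "roll": 0}

```text
t: 8.2
eef_pos: [592.2, -159.6, 251.4]
tcp_rot: [-3.141, 0.0, 0.632]
ft_force: [0.1, -0.4, 0.6]
opening: 0.004
grip_force: 0.0
```

```bash
python3 - <<'E'
from h import *
s=state();loc(s);i=tab("side");save(i,"s5.png",(230,150,390,270),5)
E
```

```text
t 8.20 r 136.1 th 0.729 (if lx=10) yawth 0.758 z 251.4 [ 0.1 -0.4  0.6]
side red 52 [ 586.6 -158.6   81.5] ang 0.774
side yel 99 [ 607.1 -139.6   95.2] ang 0.987
```

View pics/s5.png

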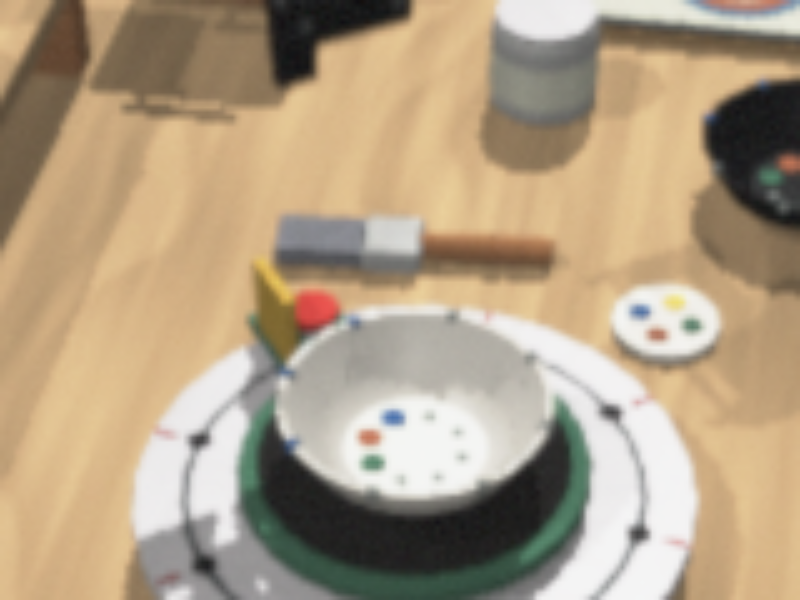

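The cap at (318,308) is out and at the next hole. The bowl at (415,410) is centred and turned with the wheel, the brush and disc haven't moved, and the arm is clear at z 251.

```bash
python3 -c "
from cell import env;print(env.job_done())"
```

```text
the job is handed in; nothing more can be done
None
```

The wheel is turned one hole on and the plunger has sprung out and locked (about 0.77 rad by camera). The bowl rode along centred, the brush and test disc stayed put, the arm finished clear, and the job is handed in with no verdict returned.

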